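# Load a label roll on its spring spindle into the dispenser stand

### The arm

A 7-joint arm with a two-finger parallel gripper is mounted at the origin on a cart in front of the work surface, level with it; the furniture and walls round the work are solid. World frame = base frame: x ahead of the robot, y to its left, z up, the work surface at z = 0. Lengths are in m, angles in rad, forces in N, time in s.
With the tool pointing down it reaches from about 0.35 to 0.9 m from the base axis. Payload 19.9 kg.
Tool frame: the origin (TCP) lies at the very end of the fingers, on their centre line; the grasp point (between the pads) lies 19 mm behind it (ctrl.tcp_to_grasp is the distance from the TCP to the grasp point, in m); z points along the fingers, y is the line along which they close (so a half turn about z gives the same grasp; the last joint's range is limited). The gripper opens to 85 mm and grips with 20 to 120 N. Pads are 22 mm wide; open, the fingers measure 114 mm over their backs; the gripper's body (76 mm by 85 mm) begins 54 mm behind the grasp point. The pads swing forward as they close: fully open they stand 13 mm farther back than shut.
Start: joints at [-1.214, 0.417, -0.01, 1.614, 0.005, 1.111, -0.053], TCP at [0.242, 0.576, 0.231] pointing down, gripper open.
Joint ranges: [-2.81, 2.81], [-0.39, 2.02], [-1.27, 1.25], [0.06, 2.57], [-1.19, 4.33], [0.19, 2], [-2.82, 2.82]. Speed limits (rad/s): [1.89, 1.89, 2.39, 2.39, 3.01, 3.01, 3.01].

### API

Orientations are given as [roll, pitch, yaw] about the fixed x, y, z axes, in that order (R = Rz(yaw) Ry(pitch) Rx(roll)).
In Python, from cell import ctrl gives the robot as it stands.
- The arm moves only by the tool jog_arm, called after ">>>" as name(argument=value, ...) on one line, values as JSON. Schema: {"type":"object","properties":{"deltas":{"type":"array","items":{"type":"array","prefixItems":[{"type":"number"},{"type":"array","items":{"type":"number"},"minItems":3,"maxItems":3},{"type":"array","items":{"type":"number"},"minItems":3,"maxItems":3}],"minItems":3,"maxItems":3},"minItems":1,"maxItems":20},"grip_force":{"type":"number"},"only":{"type":"string"},"quiet":{"type":"boolean"},"lines":{"type":"string"}},"required":["deltas"],"additionalProperties":false}. deltas is a list of rows, 1 to 20 of them, each written [opening, [dx, dy, dz], [rx, ry, rz]]: the finger opening in m, then dx, dy, dz in a scale on which 1.0 is 100 cm, then a rotation vector rx, ry, rz in a scale on which 1.0 is pi rad; each row is the pose to reach, as a shift and turn from the pose commanded when the call began, along the tool's axes at that moment; what a row does not reach only later rows make up. A row lasts 1/8 s, in which the tool goes at most 0.0625 m and 0.188 rad, less where a joint would pass 70% of its speed; a pose out of reach is approached as far as the arm can. The fingers move at their own pace and stop on an object; grip_force is the grip in N (left out, the last holds). Time passes only in rows, so rows that do not move let the fingers close. The tool returns the time, the measured TCP pose, the force, the opening and the grip force at its end. only (a regular expression) keeps the lines of the reply that match it, lines (a string "A,B") keeps lines A to B, and quiet returns only ok. A shift or turn number past 1, either way, is cut back to 1. Input that does not fit is refused with a message, and nothing moves.
- ctrl.get_state(): the state, without advancing time (a new reading comes with each control period).
- ctrl.camera(name): name is "side" or "top"; returns the picture (420x560x3 uint8, blue, green, red); there is no depth.
- ctrl.calibration(name): a dict with "vertical_fov" (degrees; the focal length in pixels is half the picture's height over the tangent of half this angle, whatever the lens; pixels are square), "cx", "cy" (the principal point, pixels), "eye" and "attitude" of the camera in the world. Camera axes: x right, y up, looking along -z (the intrinsics and any distortion apply to the point x, -y, -z); pixel columns grow to the right and rows downward; lengths in m; the calibration is good to about 2 mm. A picture is of the moment at which its call begins. calibration takes no time and is no camera call.
- ctrl.job_done(): hands the job in; it is judged then, once.
Trained networks look in the newest picture that a camera, given by its name, has taken for a name from the list of things; names that differ only in an ending like _2 or _b are one class to them, and where a whole thing is asked for, a point or a joint stands for the part that bears it (a point fixed in the world has none). Each returns a list of dicts, best first, with "score" (0 to 1); they miss things now and then, are a little off and sometimes report something else, mostly with a low value. They report only what shows in the picture. A call takes as long as a camera call.
- ctrl.masks_of(query, camera): "mask" (420x560 bool, what is visible of it) and "pixel" ([column, row] in pixels, amid what is visible of it).
- ctrl.tip_of(query, camera): "pixel" ([column, row] in pixels: a listed point, or the origin of a listed thing).
The state is a dict: "time": time; "joints": joint angles; "qvel": joint speeds; "tau": joint torques, N m; "tool_pos": TCP position; "tcp_rot": TCP orientation; "wrist_force": force on the tool from outside, world axes, zero at the start; "moment": the same for the moment, N m; "opening": finger opening in m; "grasp_force": force on a finger pad.
Only numpy, scipy, OpenCV 4.12 (cv2) and the standard library are available. Lean on these libraries where they do the work, as an engineer would, in place of code of your own. Each camera call takes 0.05 s, during which the arm holds its last target. There are 200 camera calls.

### The job

Load the label roll into the dispenser stand: put the spindle's thin sprung pin into the small turned cup on one upright and push to shorten the spindle, bring its thick fixed nose in front of the cup in the other upright's plate, and let the spring push it fully home, so that the roll hangs level between the two cups on its own. The plate has been shifted fore and aft to make the labels run true, so the place of its cup is best found by feel; work gently, as the stand bears no more than 30 N.

Things in the scene. Friction and masses are not known exactly. Their poses are not given: they have to be found in the camera images.
- spindle: Spring spindle with a roll of white labels fixed on it, one rigid piece but for the pin, 0.2-0.4 kg. Origin on the axis, mid roll; y axis along the spindle to the sprung pin. Roll 54 mm across, y -35 to +35 mm; grasp it from above. Black six-sided flanges (67 mm over corners) at both its ends; it lies on them, axis 29 mm up. Tube 22 mm across (25 at the pin end), y -84 to +74 mm.
- pin_tip (a point): Centre of the end of the sprung steel pin, 8 mm across, chamfered to 4.4 mm; at y = +100 mm of the spindle when free. The pin slides 16 mm into the tube, then is solid. Spring: 2.4 N at first plus 0.6 N per mm, greased: it springs back at some 0.2 m/s. Axes as the spindle's. Length tip to tip 196 mm free.
- nose_tip (a point): Centre of the flat end of the fixed steel nose at y = -96 mm of the spindle: 14 mm across, 12 mm long, chamfered to 9 mm at the end. Axes as the spindle's.
- stand: Grey label stand bolted down, 226 mm wide. Origin on the worktop under its middle; x axis to the back, y along the cups' common line, z up. Base top at z = 12 mm. Two uprights at y = +103 and -103 mm, 6 mm thick, x = -28 to +28 mm, up to z = 90 mm, carry the cups. Peel plate along the front at x = -55 to -66 mm, up to z = 34 mm. Its contacts may sum to 30 N; more is damage.
- pin_cup (a point): Centre of the mouth of the turned steel cup for the sprung pin, on the stand's +y upright (x = 0, y = +88, z = 62 mm of the stand): outside 22 mm, bore 12 mm, 8 mm deep along +y. Axes as the stand's. From face to face of the cups 176 mm, between their bottoms 192 mm: the spring stays 4 mm pressed in when loaded, and must go in over 12 mm for the nose to pass the plate.
- plate_middle (a point): Fixed point of the stand (x = 0, y = -88, z = 62 mm) in the inner face of the aluminium plate, 52 mm (x) by 36 (z), 12 thick, on the -y upright. The plate's cup for the nose, bore 16 mm, 8 mm deep, lies in its middle. The plate is bolted up to 9 mm forward or back (x) of this point, not reported. A black screw knob sticks out to x = -48 mm below it (z 29 to 43 mm).

How it is judged:
By the outcome, as a careful person would: the job done as asked, in the order asked, and still so for the second after the job is handed in, with the robot touching nothing.
It also fails if it takes over 67 s, if anything falls off the work surface, if the arm or the gripper's body presses on something with over 40 N, if the wrist force passes 120 N, or if a joint passes its speed limit or range.

## Working session

There is one attempt and no reset: what is moved stays moved. The work goes in short steps, Python scripts to look and compute and a tool call to move; the robot and the scene stay as the last step left them, time stands still between calls to the robot, and variables do not carry over. Pictures are saved under pics/ and viewed, at most 12 in all, crops included, and the job is handed in when it is done.

```bash
mkdir -p pics; cat > h.py <<'E'
import numpy as np, cv2
from cell import ctrl
from scipy.spatial.transform import Rotation as R
np.set_printoptions(precision=4,suppress=True)
E
python3 - <<'E'
from h import *
s=ctrl.get_state(); print(s)
a=[]
for c in ("side","top"):
    print(c,ctrl.calibration(c)); a.append(ctrl.camera(c))
    for q in ("spindle","pin_tip","nose_tip","stand","pin_cup","plate_middle"):
        print(q,[(np.round(d["pixel"],1),round(d["score"],2)) for d in ctrl.tip_of(q,c)[:3]])
    cv2.imwrite(f"pics/{c}0.png",a[-1])
E
```

```text
{'time': 0.0, 'joints': array([-1.2145,  0.418 , -0.0103,  1.6142,  0.0047,  1.1107, -0.053 ]), 'qvel': array([ 0.0007, -0.0011, -0.0006,  0.0004, -0.0004, -0.001 ,  0.0009]), 'tau': array([ -0.0002, -86.442 ,   0.6789, -43.4909,   0.0191,   0.0072,
        -0.    ]), 'tool_pos': array([0.242 , 0.5759, 0.2307]), 'tcp_rot': array([-3.1404,  0.0001,  2.7438]), 'wrist_force': array([-0.4443, -0.3376,  0.3257]), 'moment': array([-0.0216, -0.0205,  0.0534]), 'grasp_force': 0.0, 'opening': 0.08544178181499035}
side {'vertical_fov': 52.81353853730434, 'cx': 275.45515958428683, 'cy': 211.69987602582864, 'eye': array([ 0.4197, -0.9609,  0.7395]), 'attitude': array([ 0.9168,  0.0112, -0.1019])}
spindle [(array([267.9, 264.8]), 0.59)]
pin_tip []
nose_tip [(array([280.8, 294.1]), 0.6)]
stand [(array([275.5, 187.6]), 0.61)]
pin_cup [(array([268. , 149.2]), 0.65), (array([280.4, 293.5]), 0.25)]
plate_middle [(array([282.4, 185.2]), 0.64)]
top {'vertical_fov': 42.862544369620935, 'cx': 282.6485932754692, 'cy': 209.55619164005856, 'eye': array([ 0.276 , -0.0866,  1.468 ]), 'attitude': array([ 0.1535, -0.0061, -1.5529])}
spindle [(array([343.7, 218.2]), 0.98)]
pin_tip [(array([303.8, 233. ]), 0.48)]
nose_tip [(array([373.7, 213.9]), 0.64)]
stand []
pin_cup [(array([163.3, 200.7]), 0.92)]
plate_middle [(array([227.4, 191.1]), 0.91)]
```

View pics/side0.png

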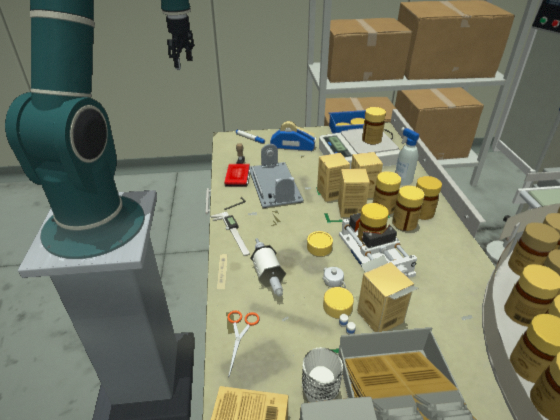

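View pics/top0.png

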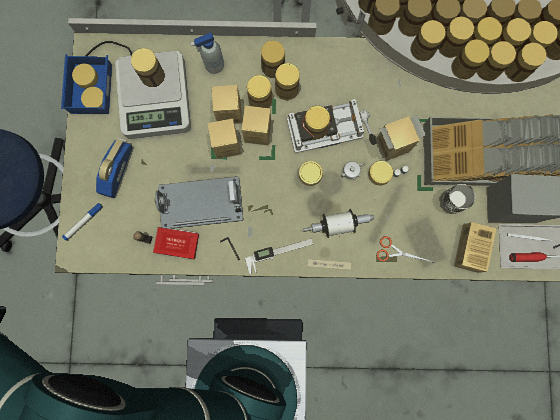

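Spindle lies at about (343,222) in top, pin to the left (304,232), nose to the right (373,218). The stand is at about (200,202), with its pin cup left and the plate right. So the spindle needs only a small yaw.

```bash
cat >> h.py <<'E'
from scipy.optimize import least_squares
def ray(c,px):
    k=ctrl.calibration(c); f=210/np.tan(np.radians(k["vertical_fov"])/2)
    d=np.array([(px[0]-k["cx"])/f,-(px[1]-k["cy"])/f,-1.])
    return k["eye"],R.from_euler("xyz",k["attitude"]).apply(d)
def atz(c,px,z):
    o,d=ray(c,px); return o+d*(z-o[2])/d[2]
def tri(p1,p2):
    A=[];b=[]
    for c,p in (("side",p1),("top",p2)):
        o,d=ray(c,p); d=d/np.linalg.norm(d); M=np.eye(3)-np.outer(d,d); A.append(M);b.append(M@o)
    x=np.linalg.lstsq(np.vstack(A),np.hstack(b),rcond=None)[0]
    return x
def proj(c,X):
    k=ctrl.calibration(c); f=210/np.tan(np.radians(k["vertical_fov"])/2)
    v=R.from_euler("xyz",k["attitude"]).inv().apply(np.atleast_2d(X)-k["eye"])
    return np.c_[k["cx"]-f*v[:,0]/v[:,2],k["cy"]+f*v[:,1]/v[:,2]]
E
python3 - <<'E'
from h import *
obs={}
for c in ("side","top"):
    I=ctrl.camera(c)
    for q,z in (("spindle",.029),("pin_tip",.029),("nose_tip",.029),("stand",0),("pin_cup",.062),("plate_middle",.062)):
        for d in ctrl.tip_of(q,c)[:1]:
            obs[c,q]=np.array(d["pixel"]); print(c,q,d["pixel"],round(d["score"],2),atz(c,d["pixel"],z))
    x0,x1,y0,y1=(290,390,190,250) if c=="top" else (240,310,130,300)
    x0,x1,y0,y1=(140,390,165,250) if c=="top" else (235,315,140,300)
    s=3 if c=="top" else 3.5
    cv2.imwrite(f"pics/{c}1.png",cv2.resize(I[y0:y1,x0:x1],None,fx=s,fy=s,interpolation=cv2.INTER_CUBIC))
for q in ("spindle","nose_tip","pin_cup","plate_middle"):
    if ("side",q) in obs and ("top",q) in obs:
        X=tri(obs["side",q],obs["top",q]); print(q,X)
E
```

```text
side spindle [266.4, 262.7] 0.83 [ 0.4643 -0.2346  0.029 ]
side pin_tip [279.4, 295.6] 0.29 [ 0.4839 -0.34    0.029 ]
side nose_tip [278.9, 291.6] 0.95 [ 0.4841 -0.3283  0.029 ]
side stand [274.1, 186.1] 0.82 [0.5188 0.1308 0.    ]
side pin_cup [268.3, 150.8] 0.56 [0.5121 0.2448 0.062 ]
side plate_middle [282.1, 183.2] 0.64 [0.5349 0.0514 0.062 ]
top spindle [341.1, 221.2] 0.88 [ 0.4698 -0.2506  0.029 ]
top pin_tip [306.0, 231.4] 0.52 [ 0.4402 -0.1556  0.029 ]
top nose_tip [372.9, 215.1] 0.65 [ 0.4882 -0.3371  0.029 ]
top stand [203.2, 200.7] 0.81 [0.5241 0.1299 0.    ]
top pin_cup [165.0, 198.8] 0.57 [0.5168 0.2226 0.062 ]
top plate_middle [230.3, 190.3] 0.57 [0.5431 0.0496 0.062 ]
spindle [ 0.4656 -0.249   0.0436]
nose_tip [ 0.4851 -0.3357  0.0376]
pin_cup [0.5122 0.2193 0.0767]
plate_middle [0.5386 0.0492 0.0642]
```

View pics/top1.png

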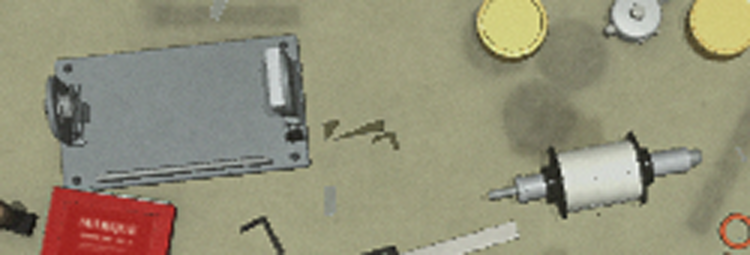

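View pics/side1.png

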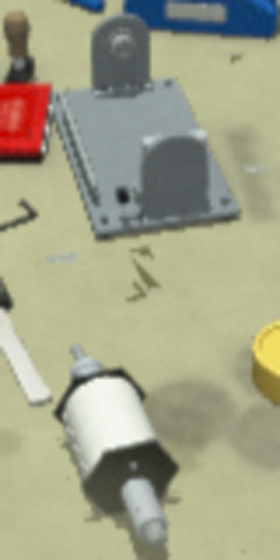

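```bash
cat > fit.py <<'E'
from h import *
from collections import defaultdict
acc=defaultdict(list)
def look(qs,n=4,cams=("side","top")):
    for _ in range(n):
        for c in cams:
            ctrl.camera(c)
            for q in qs:
                for d in ctrl.tip_of(q,c)[:1]:
                    if d["score"]>.4: acc[c,q].append(d["pixel"])
    return {k:np.median(v,0) for k,v in acc.items()}
def stand_pts(p,L):
    c,s=np.cos(p[2]),np.sin(p[2]); L=np.atleast_2d(L)
    return np.c_[p[0]+c*L[:,0]-s*L[:,1],p[1]+s*L[:,0]+c*L[:,1],L[:,2]]
SL={"stand":[0,0,0],"pin_cup":[0,.088,.062],"plate_middle":[0,-.088,.062]}
PL={"spindle":[0,0,.029],"pin_tip":[0,.1,.029],"nose_tip":[0,-.096,.029]}
def fit(o,L,p0):
    K=[k for k in o if k[1] in L]
    def r(p): return np.concatenate([(proj(k[0],stand_pts(p,L[k[1]]))[0]-o[k]) for k in K])
    s=least_squares(r,p0,loss="soft_l1")
    for k,e in zip(K,r(s.x).reshape(-1,2)): print(k,o[k],"res",e)
    return s.x
E
python3 - <<'E'
from fit import *
o=look(list(SL)+list(PL),3)
for k in (("side","pin_tip"),): o.pop(k,None)
o["top","pin_hand"]=0; o.pop(("top","pin_hand"))
st=fit(o,SL,[.52,.13,.1]); sp=fit(o,PL,[.467,-.245,.25])
print("stand",st,"spindle",sp); np.save("st.npy",st); np.save("sp.npy",sp)
ims=[]
for c,(x0,x1,y0,y1),s in (("top",(145,265,160,245),6),("side",(240,320,135,215),6)):
    I=cv2.resize(ctrl.camera(c)[y0:y1,x0:x1],None,fx=s,fy=s,interpolation=cv2.INTER_CUBIC)
    def poly(L,col):
        q=(proj(c,stand_pts(st,L))-[x0,y0]+.5)*s; cv2.polylines(I,[q.astype(int)],True,col,1)
    for y in (.1,.106,-.1,-.106): poly([[-.028,y,.012],[-.028,y,.062],[0,y,.09],[.028,y,.062],[.028,y,.012]],(0,0,255))
    poly([[-.026,-.088,.044],[.026,-.088,.044],[.026,-.088,.08],[-.026,-.088,.08],[-.026,-.1,.08],[.026,-.1,.08],[.026,-.088,.08],[-.026,-.088,.08]],(0,255,0))
    a=np.linspace(0,6.28,20); poly(np.c_[.011*np.cos(a),0*a+.088,.062+.011*np.sin(a)],(255,0,255))
    poly([[-.066,-.113,.012],[.05,-.113,.012],[.05,.113,.012],[-.066,.113,.012]],(255,255,0))
    cv2.imwrite(f"pics/{c}2.png",I)
E
```

```text
('side', 'stand') [274.45 186.6 ] res [ 1.431  -1.5573]
('side', 'pin_cup') [269.6 152.4] res [-0.1185  1.6563]
('side', 'plate_middle') [283.9 184.3] res [-1.3601 -0.6059]
('top', 'stand') [201.2 199.8] res [-0.1761  0.542 ]
('top', 'pin_cup') [165.2 199.8] res [-0.5092  0.0223]
('top', 'plate_middle') [227.3 193.7] res [ 3.2399 -0.7313]
('side', 'spindle') [266.3 264.7] res [0.6326 1.3127]
('side', 'nose_tip') [280.  294.9] res [0.8872 0.2634]
('top', 'spindle') [340.8 222.2] res [-1.4638  0.8781]
('top', 'nose_tip') [374.7 213.8] res [-1.0772  1.6299]
('top', 'pin_tip') [302.85 231.25] res [ 0.5803 -0.1625]
stand [0.5249 0.136  0.1247] spindle [ 0.4646 -0.2458  0.2389]
```

View pics/top2.png

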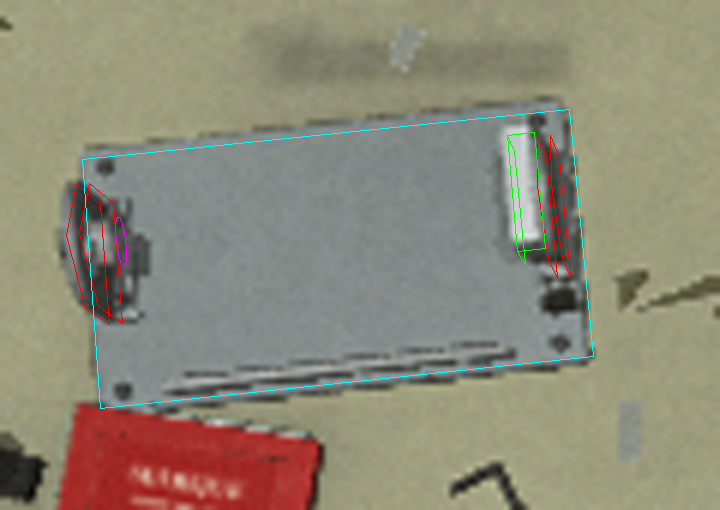

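View pics/side2.png

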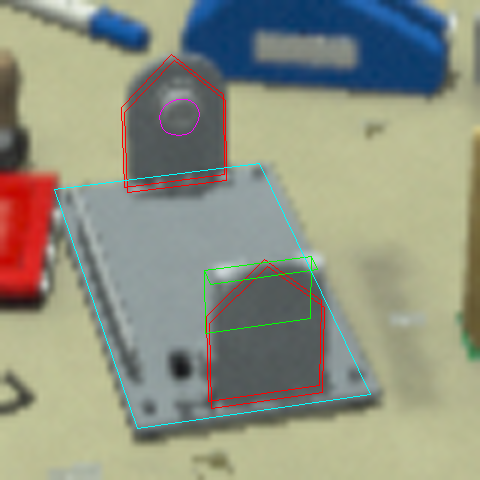

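The overlays match to about a pixel. The plate shows roughly 4 mm toward +x of centre (side about (285,179)), a starting guess for the feel. I'll grasp next.

```bash
cat > go.py <<'E'
from h import *
def rel(pos,Rt):
    """rows shift/turn from present (measured) tool pose"""
    s=ctrl.get_state(); R0=R.from_euler("xyz",s["tcp_rot"])
    return R0.inv().apply(np.array(pos)-s["tool_pos"]), (R0.inv()*Rt).as_rotvec()
E
python3 - <<'E'
from go import *
sp=np.load("sp.npy"); T=R.from_euler("xyz",[np.pi,0,np.pi/2+sp[2]])
print(rel([sp[0],sp[1],.12],T))
E
```

```text
(array([-0.5235, -0.6716,  0.1113]), array([-0.    ,  0.0001,  0.9341]))
```

The rows are not in the units I measure in: turns go in shares of pi rad. I convert before sending: 0.934 rad / 3.1416 = 0.2973.

>>> jog_arm(deltas=[[0.085,[-0.04,-0.05,0],[0,0,0.0318]],[0.085,[-0.08,-0.1,0],[0,0,0.0637]],[0.085,[-0.12,-0.15,0],[0,0,0.0955]],[0.085,[-0.16,-0.2,0],[0,0,0.1273]],[0.085,[-0.2,-0.25,0],[0,0,0.1592]],[0.085,[-0.24,-0.3,0],[0,0,0.191]],[0.085,[-0.28,-0.35,0],[0,0,0.2228]],[0.085,[-0.32,-0.4,0],[0,0,0.2546]],[0.085,[-0.36,-0.45,0],[0,0,0.2865]],[0.085,[-0.4,-0.5,0],[0,0,0.2973]],[0.085,[-0.44,-0.55,0.02],[0,0,0.2973]],[0.085,[-0.48,-0.6,0.04],[0,0,0.2973]],[0.085,[-0.51,-0.64,0.06],[0,0,0.2973]],[0.085,[-0.5235,-0.6716,0.09],[0,0,0.2973]],[0.085,[-0.5235,-0.6716,0.111],[0,0,0.2973]],[0.085,[-0.5235,-0.6716,0.111],[0,0,0.2973]],[0.085,[-0.5235,-0.6716,0.111],[0,0,0.2973]],[0.085,[-0.5235,-0.6716,0.111],[0,0,0.2973]]])

```text
time: 5.85
tool_pos: [0.4653, -0.2453, 0.1214]
tcp_rot: [3.14, 0.001, 1.811]
wrist_force: [1.1, -0.3, 0.5]
opening: 0.0847
grasp_force: 0.0
```

```bash
python3 - <<'E'
from go import *
sp=np.load("sp.npy"); T=R.from_euler("xyz",[np.pi,0,np.pi/2+sp[2]])
print(rel([sp[0],sp[1],.012],T), ctrl.get_state()["joints"])
for c in ("side","top"):
    cv2.imwrite(f"pics/{c}3.png",ctrl.camera(c)[170:330,200:420])
a=cv2.imread("pics/side3.png");b=cv2.imread("pics/top3.png")
cv2.imwrite("pics/c3.png",cv2.resize(np.hstack([a,b]),None,fx=1.8,fy=1.8,interpolation=cv2.INTER_CUBIC))
E
```

```text
(array([-0.0003, -0.001 ,  0.1094]), array([0.0018, 0.0006, 0.0013])) [-0.1097  0.455   0.6675  1.9744 -0.3769  0.8348  1.0059]
```

View pics/c3.png

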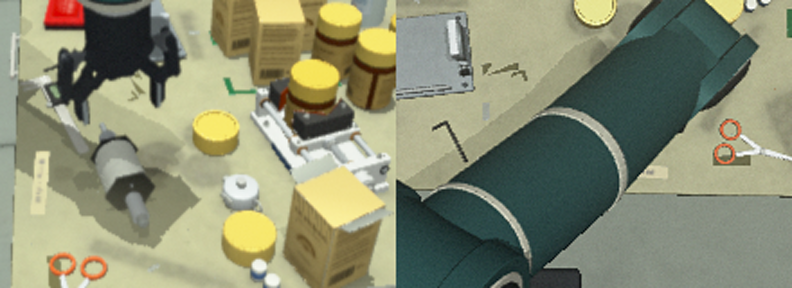

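The open fingers stand above the roll in the side view; the arm hides the top view. I'll go down and grip.

>>> jog_arm(deltas=[[0.085,[0,-0.001,0.05],[0,0,0]],[0.085,[0,-0.001,0.09],[0,0,0]],[0.085,[0,-0.001,0.1085],[0,0,0]],[0.085,[0,-0.001,0.1085],[0,0,0]],[0.04,[0,-0.001,0.1085],[0,0,0]],[0.04,[0,-0.001,0.1085],[0,0,0]],[0.04,[0,-0.001,0.1085],[0,0,0]],[0.04,[0,-0.001,0.1085],[0,0,0]],[0.04,[0,-0.001,0.1085],[0,0,0]],[0.04,[0,-0.001,0.1085],[0,0,0]]], grip_force=70)

```text
time: 7.2
tool_pos: [0.4645, -0.2463, 0.0136]
tcp_rot: [3.139, 0.001, 1.809]
wrist_force: [-4.1, 3.1, 19.9]
opening: 0.0524
grasp_force: 69.0
```

```bash
cat >> go.py <<'E'
st=np.load("st.npy")+[0,.001,0]
ZO=.0155; AX=0.0   # TCP beyond axis along tool z; spindle origin offset along tool x
def pose(tip,tilt,dyaw=0):
    """TCP pose that puts free pin tip at 'tip' (stand axes), nose up by tilt, spindle yaw dyaw rel. stand"""
    S=R.from_euler("z",st[2]); 
    T=R.from_euler("z",np.pi/2+st[2]+dyaw)*R.from_euler("x",np.pi)*R.from_euler("y",-tilt)
    w=np.array([st[0],st[1],0])+S.apply(tip)
    return w-T.apply([.1+AX,0,0])+T.apply([0,0,ZO]),T
def where():
    """pin tip (free), in stand axes, tilt and relative yaw now"""
    s=ctrl.get_state(); T=R.from_euler("xyz",s["tcp_rot"])
    w=s["tool_pos"]+T.apply([.1+AX,0,-ZO]); a=T.apply([1,0,0]); S=R.from_euler("z",-st[2])
    a=S.apply(a); f=S.apply(s["wrist_force"])
    return dict(t=round(s["time"],2),tip=S.apply(w-[st[0],st[1],0])*1e3,nose=S.apply(w-.196*T.apply([1,0,0])-[st[0],st[1],0])*1e3,tilt=-np.arcsin(a[2]),yaw=-np.arctan2(a[0],a[1]),f=f,m=S.apply(s["moment"]),g=s["grasp_force"],op=s["opening"])
E
python3 - <<'E'
from go import *
print(where()); print(rel(*pose([0,.055,.17],.218)))
E
```

```text
{'t': 7.2, 'tip': array([-119.0421, -273.4878,   29.0043]), 'nose': array([ -96.756 , -468.2166,   29.1709]), 'tilt': np.float64(0.0008499918396465132), 'yaw': np.float64(0.11395081023916621), 'f': array([-3.6997,  3.6006, 19.9234]), 'm': array([ 0.6744,  0.8734, -0.3354]), 'g': 68.98171663284302, 'op': 0.05242550054087518}
(array([ 0.3124,  0.1445, -0.1628]), array([ 0.0149, -0.2171,  0.1132]))
```

Scaled: 0.113 rad / 3.1416 = 0.036.

>>> jog_arm(deltas=[[0.04,[0,0,-0.03],[0,0,0]],[0.04,[0,0,-0.08],[0,0,0]],[0.04,[0.01,0,-0.13],[0,0,0]],[0.04,[0.05,0.02,-0.163],[0,0,0.0159]],[0.04,[0.1,0.05,-0.163],[0,0,0.036]],[0.04,[0.15,0.08,-0.163],[0,0,0.036]],[0.04,[0.2,0.11,-0.163],[0,0,0.036]],[0.04,[0.25,0.13,-0.163],[0,0,0.036]],[0.04,[0.28,0.1445,-0.163],[0,0,0.036]],[0.04,[0.28,0.1445,-0.163],[0,0,0.036]],[0.04,[0.28,0.1445,-0.163],[0,0,0.036]]])

```text
time: 8.57
tool_pos: [0.5375, 0.0596, 0.1752]
tcp_rot: [3.141, 0.0, 1.696]
wrist_force: [-0.0, 0.1, -4.0]
opening: 0.0522
grasp_force: 77.4
```

```bash
python3 - <<'E'
from go import *
from fit import look
w=where();print(w)
o=look(["nose_tip","pin_tip","spindle","pin_cup"],2,("side",))
s=ctrl.get_state();T=R.from_euler("xyz",s["tcp_rot"])
f=lambda a:proj("side",s["tool_pos"]+T.apply([a,0,-ZO]))[0]
print(o,"pred nose",f(-.096),"pin",f(.1),"origin",f(0))
I=ctrl.camera("side"); x0,x1,y0,y1=200,360,70,220;sc=4
I=cv2.resize(I[y0:y1,x0:x1],None,fx=sc,fy=sc,interpolation=cv2.INTER_CUBIC)
for a in (-.096,-.084,-.035,.035,.1): cv2.circle(I,tuple(((f(a)-[x0,y0]+.5)*sc).astype(int)),2,(0,0,255),-1)
cv2.imwrite("pics/s4.png",I)
E
```

```text
{'t': 8.57, 'tip': array([  2.7353,  21.6738, 190.6697]), 'nose': array([   2.8954, -174.3261,  190.6962]), 'tilt': np.float64(0.00013496286066350116), 'yaw': np.float64(0.000816540852813154), 'f': array([-0.017 ,  0.0578, -3.9968]), 'm': array([-0.0126, -0.0052, -0.0795]), 'g': 77.39044547080994, 'op': 0.052176352113184755}
{('side', 'nose_tip'): array([292.5, 157.2]), ('side', 'spindle'): array([281.8, 141.1]), ('side', 'pin_cup'): array([268.8, 151. ])} pred nose [291.6906 159.4544] pin [274.4357 126.0249] origin [282.6696 141.9773]
```

View pics/s4.png

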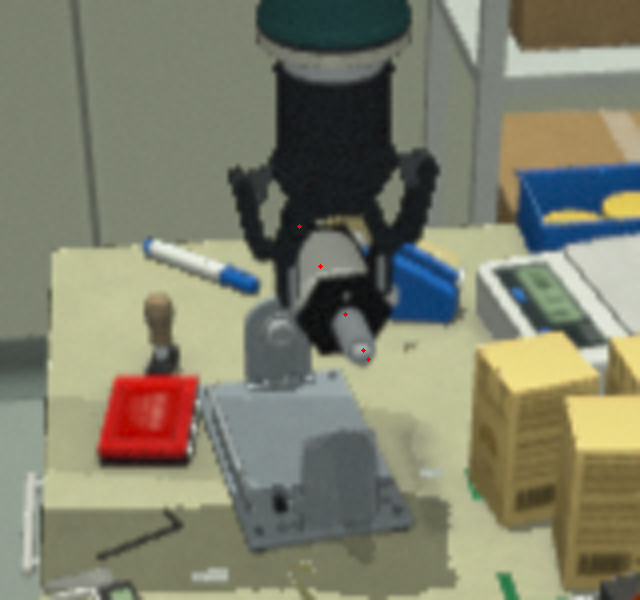

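Nose tip shows at about (291,159) against a predicted (291.7,159.5), so the grasp is where I expected it. Tilting nose up, then going down in front of the pin cup.

```bash
python3 - <<'E'
from go import *
print(rel(*pose([0,.066,.1],.22)));print(rel(*pose([0,.066,.062],.22)))
E
```

```text
(array([ 0.0429, -0.003 ,  0.0681]), array([ 0.0001, -0.2199,  0.0011]))
(array([ 0.0429, -0.003 ,  0.1061]), array([ 0.0001, -0.2199,  0.0011]))
```

Scaled: -0.22 rad / 3.1416 = -0.07.

>>> jog_arm(deltas=[[0.04,[0.01,-0.003,0],[0,-0.035,0]],[0.04,[0.03,-0.003,0.02],[0,-0.07,0]],[0.04,[0.043,-0.003,0.05],[0,-0.07,0]],[0.04,[0.043,-0.003,0.08],[0,-0.07,0]],[0.04,[0.043,-0.003,0.1],[0,-0.07,0]],[0.04,[0.043,-0.003,0.106],[0,-0.07,0]],[0.04,[0.043,-0.003,0.106],[0,-0.07,0]],[0.04,[0.043,-0.003,0.106],[0,-0.07,0]]])

```text
time: 10.12
tool_pos: [0.5295, 0.1025, 0.0696]
tcp_rot: [3.141, 0.22, 1.696]
wrist_force: [-3.1, -0.2, -0.0]
opening: 0.0524
grasp_force: 78.1
```

```bash
python3 - <<'E'
from go import *
from fit import look
print(where())
o=look(["nose_tip","spindle","plate_middle"],2,("side",))
s=ctrl.get_state();T=R.from_euler("xyz",s["tcp_rot"])
f=lambda a:proj("side",s["tool_pos"]+T.apply([a,0,-ZO]))[0]
print(o,"pred nose",f(-.096),"origin",f(0))
print(rel(*pose([0,.085,.062],.22)))
E
```

```text
{'t': 10.12, 'tip': array([ 0.183 , 66.1792, 62.8962]), 'nose': array([   0.3291, -125.1116,  105.6019]), 'tilt': np.float64(0.2196484352012433), 'yaw': np.float64(0.0007633836592110362), 'f': array([-3.0551,  0.1799, -0.0125]), 'm': array([-0.0668,  0.677 , -0.4142]), 'g': 78.10798287391663, 'op': 0.05241027916232928}
{('side', 'nose_tip'): array([283.9 , 175.15]), ('side', 'spindle'): array([274.45, 166.35]), ('side', 'plate_middle'): array([281.25, 182.95])} pred nose [285.7936 177.7029] origin [278.0055 166.9273]
(array([ 0.0184, -0.0002, -0.0038]), array([0.0007, 0.0001, 0.0012]))
```

```bash
python3 - <<'E'
from go import *
s=ctrl.get_state();T=R.from_euler("xyz",s["tcp_rot"])
f=lambda a:proj("side",s["tool_pos"]+T.apply([a,0,-ZO]))[0]
I=ctrl.camera("side"); x0,x1,y0,y1=230,330,110,215;sc=5.6
J=ctrl.camera("top")[150:255,140:260]
I=cv2.resize(I[y0:y1,x0:x1],None,fx=sc,fy=sc,interpolation=cv2.INTER_CUBIC)
for a in (-.096,-.084,-.035,.035,.1): cv2.circle(I,tuple(((f(a)-[x0,y0]+.5)*sc).astype(int)),2,(0,0,255),-1)
J=cv2.resize(J,None,fx=2,fy=2); I=np.hstack([I,np.pad(J,((0,I.shape[0]-J.shape[0]),(0,0),(0,0)))])
cv2.imwrite("pics/s5.png",I); print(where())
E
```

```text
{'t': 10.62, 'tip': array([ 0.0851, 66.1777, 62.2183]), 'nose': array([   0.3199, -125.0946,  105.0068]), 'tilt': np.float64(0.22008114695948186), 'yaw': np.float64(0.0012274856216707031), 'f': array([-2.8994,  0.0751,  2.6813]), 'm': array([-0.3946,  0.5281, -0.3108]), 'g': 78.0667769908905, 'op': 0.051892601505801036}
```

View pics/s5.png

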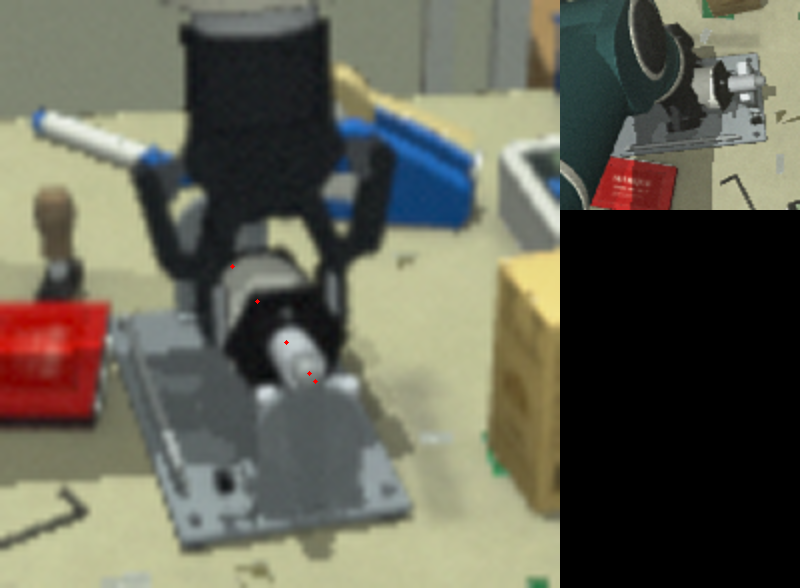

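The tube rests on the -y upright's top edge (axis about 99.8 mm minus 11 mm tube, against 90 mm). I'll lift and tilt a little more, then move forward.

```bash
python3 - <<'E'
from go import *
print(rel(*pose([0,.066,.075],.255)));print(rel(*pose([0,.083,.072],.255)));print(rel(*pose([0,.083,.0618],.255)))
E
```

```text
(array([-0.0034, -0.0002, -0.0159]), array([ 0.0006, -0.0349,  0.0012]))
(array([ 0.0138, -0.0002, -0.0167]), array([ 0.0006, -0.0349,  0.0012]))
(array([ 0.016 , -0.0002, -0.0068]), array([ 0.0006, -0.0349,  0.0012]))
```

Scaled: -0.035 rad / 3.1416 = -0.0111.

>>> jog_arm(deltas=[[0.04,[-0.003,0,-0.016],[0,-0.0064,0]],[0.04,[0.005,0,-0.017],[0,-0.0111,0]],[0.04,[0.014,0,-0.017],[0,-0.0111,0]],[0.04,[0.015,0,-0.012],[0,-0.0111,0]],[0.04,[0.016,0,-0.007],[0,-0.0111,0]],[0.04,[0.016,0,-0.007],[0,-0.0111,0]],[0.04,[0.016,0,-0.007],[0,-0.0111,0]]])

```text
time: 11.5
tool_pos: [0.5272, 0.1192, 0.0721]
tcp_rot: [-3.142, 0.255, 1.696]
wrist_force: [-0.3, -0.2, -4.0]
opening: 0.0522
grasp_force: 77.4
```

```bash
python3 - <<'E'
from go import *
print(where()); print(rel(*pose([0,.085,.062],.255)))
E
```

```text
{'t': 11.5, 'tip': array([-0.0319, 82.6841, 61.9011]), 'nose': array([   0.1029, -106.9681,  111.3787]), 'tilt': np.float64(0.2551978271457011), 'yaw': np.float64(0.0007105459357806169), 'f': array([-0.337 , -0.1822, -3.9519]), 'm': array([ 0.4206,  0.0062, -0.0066]), 'g': 77.43789553642273, 'op': 0.05219936243823946}
(array([ 0.0022, -0.    , -0.0007]), array([0.0001, 0.0002, 0.0007]))
```

>>> jog_arm(deltas=[[0.04,[0.002,0,-0.0005],[0,0,0]],[0.04,[0.004,0,-0.001],[0,0,0]],[0.04,[0.006,0,-0.0015],[0,0,0]],[0.04,[0.008,0,-0.002],[0,0,0]],[0.04,[0.008,0,-0.002],[0,0,0]]])

```text
time: 12.12
tool_pos: [0.526, 0.1279, 0.072]
tcp_rot: [-3.141, 0.255, 1.697]
wrist_force: [-0.2, 0.5, -4.1]
opening: 0.052
grasp_force: 77.4
```

```bash
python3 -c "from go import *;print(where())"
```

```text
{'t': 12.12, 'tip': array([-0.2383, 91.5383, 61.7755]), 'nose': array([  0.0789, -98.1215, 111.2229]), 'tilt': np.float64(0.2550388371369596), 'yaw': np.float64(0.0016725488384969611), 'f': array([-0.097 ,  0.5393, -4.0621]), 'm': array([0.5453, 0.1634, 0.0346]), 'g': 77.37252116203308, 'op': 0.05196496040673311}
```

>>> jog_arm(deltas=[[0.04,[0.001,0,-0.0003],[0,0,0]],[0.04,[0.002,0,-0.0005],[0,0,0]],[0.04,[0.003,0,-0.0008],[0,0,0]],[0.04,[0.003,0,-0.0008],[0,0,0]]])

```text
time: 12.62
tool_pos: [0.5256, 0.1308, 0.072]
tcp_rot: [-3.141, 0.255, 1.697]
wrist_force: [-1.8, 0.5, -3.7]
opening: 0.0517
grasp_force: 77.3
```

```bash
python3 -c "from go import *;print(where())"
```

```text
{'t': 12.62, 'tip': array([-0.2236, 94.4619, 61.7388]), 'nose': array([  0.0519, -95.1948, 111.1986]), 'tilt': np.float64(0.25510357030986575), 'yaw': np.float64(0.0014524324433354049), 'f': array([-1.7568,  0.6936, -3.6787]), 'm': array([0.3741, 0.3452, 0.0668]), 'g': 77.30002641677856, 'op': 0.051696718107024565}
```

>>> jog_arm(deltas=[[0.04,[0.001,-0.001,0.0002],[0,0,0]],[0.04,[0.002,-0.001,0.0002],[0,0,0]],[0.04,[0.003,-0.001,0],[0,0,0]],[0.04,[0.004,-0.001,0],[0,0,0]],[0.04,[0.004,-0.001,0],[0,0,0]]])

```text
time: 13.25
tool_pos: [0.5244, 0.1344, 0.0711]
tcp_rot: [3.141, 0.255, 1.697]
wrist_force: [2.5, -3.9, -3.3]
opening: 0.0519
grasp_force: 77.6
```

```bash
python3 -c "from go import *;print(where())"
```

```text
{'t': 13.25, 'tip': array([-0.9468, 98.1591, 60.8187]), 'nose': array([ -0.7389, -91.4915, 110.3019]), 'tilt': np.float64(0.2552275707644103), 'yaw': np.float64(0.0010963348290909812), 'f': array([ 2.0312, -4.1909, -3.2716]), 'm': array([-0.4288, -0.5182, -0.1268]), 'g': 77.58372187614441, 'op': 0.05192085505148944}
```

Pin is in the cup and on the spring: 4.2 N at nominal 98 mm, where the cup bottom should be at 96. Compressing along the axis.

>>> jog_arm(deltas=[[0.04,[0.002,0.0005,0],[0,0,0]],[0.04,[0.004,0.0005,0],[0,0,0]],[0.04,[0.006,0.0005,0],[0,0,0]],[0.04,[0.008,0.0005,0],[0,0,0]],[0.04,[0.0095,0.0005,0],[0,0,0]],[0.04,[0.0095,0.0005,0],[0,0,0]]])

```text
time: 14.0
tool_pos: [0.5237, 0.1428, 0.0687]
tcp_rot: [-3.141, 0.256, 1.696]
wrist_force: [3.5, -8.5, -1.9]
opening: 0.052
grasp_force: 77.5
```

```bash
python3 - <<'E'
from go import *
print(where())
b=.0953;
for t,c in ((.17,.0138),(.09,.0145),(0,.0147)):
    a=np.array([-np.sin(.02),np.cos(.02)])
    print(t,rel(*pose([-.0005+c*a[0],b+c*np.cos(t)*a[1],.0618-.006*np.tan(t)-c*np.sin(t)],t,.02)))
E
```

```text
{'t': 14.0, 'tip': array([ -0.5723, 106.5254,  58.4054]), 'nose': array([ -0.4778, -83.0822, 108.0536]), 'tilt': np.float64(0.25609737500088703), 'yaw': np.float64(0.0004986029425677673), 'f': array([ 2.4416, -8.8612, -1.9377]), 'm': array([-1.4579, -0.3228, -0.1327]), 'g': 77.47832894325256, 'op': 0.052016799830370525}
0.17 (array([0.004 , 0.0018, 0.0079]), array([-0.0042,  0.0861, -0.0191]))
0.09 (array([0.0067, 0.0018, 0.014 ]), array([-0.0035,  0.1661, -0.0192]))
0 (array([0.0097, 0.0017, 0.0207]), array([-0.0026,  0.2561, -0.0194]))
```

Scaled: 0.166 rad / 3.1416 = 0.0528.

>>> jog_arm(deltas=[[0.04,[0.002,0.001,0.004],[-0.0006,0.0137,-0.0032]],[0.04,[0.004,0.0018,0.008],[-0.001,0.0274,-0.006]],[0.04,[0.0054,0.0018,0.011],[-0.001,0.0401,-0.006]],[0.04,[0.0067,0.0018,0.014],[-0.001,0.0528,-0.006]],[0.04,[0.0067,0.0018,0.014],[-0.001,0.0528,-0.006]]])

```text
time: 14.62
tool_pos: [0.5251, 0.1447, 0.0534]
tcp_rot: [-3.141, 0.09, 1.713]
wrist_force: [1.9, -10.2, -3.7]
opening: 0.052
grasp_force: 77.4
```

```bash
python3 - <<'E'
from go import *
print(where())
b=.0953;
for t,c in ((.05,.0147),(0,.0147)):
    a=np.array([-np.sin(.02),np.cos(.02)])
    print(t,rel(*pose([-.0005+c*a[0],b+c*np.cos(t)*a[1],.0618-.006*np.tan(t)-c*np.sin(t)],t,.02)))
E
```

```text
{'t': 14.62, 'tip': array([ -0.6739, 108.5514,  59.8444]), 'nose': array([  2.8306, -86.6289,  77.4043]), 'tilt': np.float64(0.08971175692176668), 'yaw': np.float64(0.017953286719286764), 'f': array([  0.5979, -10.3724,  -3.742 ]), 'm': array([-2.0357, -0.166 , -0.0557]), 'g': 77.44067430496216, 'op': 0.051991260344519494}
0.05 (array([0.002 , 0.0001, 0.0029]), array([-0.0008,  0.0397, -0.0021]))
0 (array([0.0031, 0.0001, 0.0068]), array([-0.0007,  0.0897, -0.0021]))
```

The rows are not in the units I measure in: turns go in shares of pi rad. I convert before sending: 0.09 rad / 3.1416 = 0.0286.

>>> jog_arm(deltas=[[0.04,[0.0015,0,0.001],[0,0.0032,-0.0006]],[0.04,[0.002,0,0.003],[0,0.0127,-0.0006]],[0.04,[0.0025,0,0.005],[0,0.0207,-0.0006]],[0.04,[0.0031,0,0.0068],[0,0.0286,-0.0006]],[0.04,[0.0031,0,0.0068],[0,0.0286,-0.0006]]])

```text
time: 15.25
tool_pos: [0.5249, 0.1472, 0.0462]
tcp_rot: [-3.141, 0.0, 1.716]
wrist_force: [1.9, -10.4, -4.5]
opening: 0.0516
grasp_force: 77.4
```

```bash
python3 - <<'E'
from go import *
print(where())
from fit import look
o=look(["spindle"],1,("side",));print(o)
s=ctrl.get_state();T=R.from_euler("xyz",s["tcp_rot"])
I=ctrl.camera("side"); x0,x1,y0,y1=235,325,120,215;sc=6
I=cv2.resize(I[y0:y1,x0:x1],None,fx=sc,fy=sc,interpolation=cv2.INTER_CUBIC)
for a in (-.096,-.035,0):
    q=(proj("side",s["tool_pos"]+T.apply([a,0,-ZO]))[0]-[x0,y0]+.5)*sc; cv2.circle(I,tuple(q.astype(int)),2,(0,0,255),-1)
cv2.imwrite("pics/s6.png",I)
E
```

```text
{'t': 15.25, 'tip': array([ -0.8098, 110.1019,  61.6267]), 'nose': array([  3.1556, -85.8579,  61.696 ]), 'tilt': np.float64(0.0003533934184061227), 'yaw': np.float64(0.020233371066600767), 'f': array([  0.5534, -10.5402,  -4.4805]), 'm': array([-2.4361, -0.3031, -0.1434]), 'g': 77.43129014968872, 'op': 0.05163439928752511}
{('side', 'spindle'): array([275.9, 165.4])}
```

View pics/s6.png

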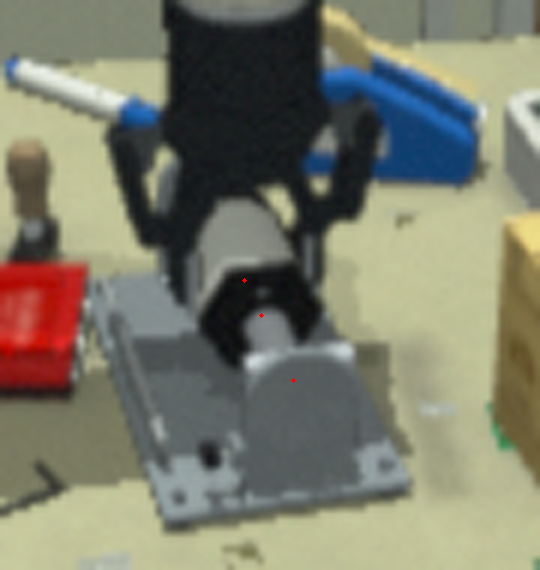

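Spindle level, with the nose hidden behind the plate (dot at crop (293,380)). Feeling forward along -y.

>>> jog_arm(deltas=[[0.04,[-0.001,0,0],[0,0,0]],[0.04,[-0.002,0,0],[0,0,0]],[0.04,[-0.002,0,0],[0,0,0]]])

```text
time: 15.78
tool_pos: [0.5251, 0.1458, 0.0462]
tcp_rot: [-3.141, 0.001, 1.717]
wrist_force: [3.2, -9.8, -5.6]
opening: 0.0518
grasp_force: 77.4
```

```bash
python3 -c "from go import *;print(where())"
```

```text
{'t': 15.78, 'tip': array([ -0.8283, 108.6645,  61.6452]), 'nose': array([  3.3188, -87.2916,  61.7725]), 'tilt': np.float64(0.0006498152031781945), 'yaw': np.float64(0.021160288807624605), 'f': array([  1.9529, -10.1683,  -5.568 ]), 'm': array([-2.3064, -0.352 , -0.2066]), 'g': 77.43618965148926, 'op': 0.05178713274430006}
```

>>> jog_arm(deltas=[[0.04,[-0.0005,0,0],[0,0,0]],[0.04,[-0.001,0,0],[0,0,0]],[0.04,[-0.001,0,0],[0,0,0]]])

```text
time: 16.15
tool_pos: [0.5252, 0.145, 0.0462]
tcp_rot: [-3.141, 0.0, 1.717]
wrist_force: [2.9, -10.5, -4.6]
opening: 0.0522
grasp_force: 77.4
```

```bash
python3 -c "from go import *;print(where())"
```

```text
{'t': 16.15, 'tip': array([ -0.8545, 107.836 ,  61.6511]), 'nose': array([  3.3219, -88.1195,  61.7474]), 'tilt': np.float64(0.000491663417367505), 'yaw': np.float64(0.02130939369999559), 'f': array([  1.5321, -10.7371,  -4.6278]), 'm': array([-2.1338, -0.2979, -0.119 ]), 'g': 77.42923021316528, 'op': 0.052213687342064614}
```

>>> jog_arm(deltas=[[0.04,[-0.0005,0,0],[0,0,0]],[0.04,[-0.001,0,0],[0,0,0]],[0.04,[-0.001,0,0],[0,0,0]]])

```text
time: 16.52
tool_pos: [0.5253, 0.1441, 0.0462]
tcp_rot: [-3.141, 0.0, 1.717]
wrist_force: [3.1, -9.3, -5.2]
opening: 0.052
grasp_force: 77.4
```

```bash
python3 -c "from go import *;print(where())"
```

```text
{'t': 16.52, 'tip': array([ -0.8539, 106.9327,  61.6448]), 'nose': array([  3.3415, -89.0223,  61.7253]), 'tilt': np.float64(0.0004105188797161041), 'yaw': np.float64(0.02140701721676926), 'f': array([ 1.8772, -9.5952, -5.2165]), 'm': array([-2.075 , -0.2848, -0.0949]), 'g': 77.42337226867676, 'op': 0.05203716697730385}
```

>>> jog_arm(deltas=[[0.04,[-0.0005,0,0],[0,0,0]],[0.04,[-0.001,0,0],[0,0,0]],[0.04,[-0.001,0,0],[0,0,0]]])

```text
time: 16.9
tool_pos: [0.5255, 0.1435, 0.0462]
tcp_rot: [-3.141, 0.0, 1.717]
wrist_force: [2.3, -7.4, -5.3]
opening: 0.0521
grasp_force: 77.4
```

```bash
python3 -c "from go import *;print(where())"
```

```text
{'t': 16.9, 'tip': array([ -0.8308, 106.3279,  61.7151]), 'nose': array([  3.4525, -89.6253,  61.7211]), 'tilt': np.float64(3.082231917961313e-05), 'yaw': np.float64(0.021855515302554376), 'f': array([ 1.3978, -7.6664, -5.3467]), 'm': array([-1.6199, -0.344 , -0.1047]), 'g': 77.4118709564209, 'op': 0.0520585942054669}
```

>>> jog_arm(deltas=[[0.04,[-0.0005,0,0],[0,0,0]],[0.04,[-0.001,0,0],[0,0,0]],[0.04,[-0.001,0,0],[0,0,0]]])

```text
time: 17.27
tool_pos: [0.5256, 0.1431, 0.0463]
tcp_rot: [-3.141, -0.001, 1.718]
wrist_force: [2.6, -4.8, -7.2]
opening: 0.0522
grasp_force: 77.4
```

```bash
python3 -c "from go import *;print(where())"
```

```text
{'t': 17.27, 'tip': array([ -0.8466, 105.9604,  61.8177]), 'nose': array([  3.5327, -89.9906,  61.6934]), 'tilt': np.float64(-0.0006339874606775542), 'yaw': np.float64(0.022345467126309682), 'f': array([ 1.9865, -5.0718, -7.2   ]), 'm': array([-1.2346, -0.4472, -0.0715]), 'g': 77.4032735824585, 'op': 0.05221351819146102}
```

Contact at about nominal -89.2, with some downward force on the nose, which suggests the bore is lower. I'll slide the nose down 2 mm under light pressure.

Scaled: 0.012 rad / 3.1416 = 0.0038.

>>> jog_arm(deltas=[[0.04,[0.0005,0,0.0005],[0,0.0019,0]],[0.04,[0.0005,0,0.001],[0,0.0038,0]],[0.04,[0,0,0.001],[0,0.0038,0]],[0.04,[0,0,0.001],[0,0.0038,0]]])

```text
time: 17.77
tool_pos: [0.5258, 0.1432, 0.0455]
tcp_rot: [3.142, -0.013, 1.718]
wrist_force: [1.5, -5.1, -1.9]
opening: 0.0518
grasp_force: 77.6
```

```bash
python3 -c "from go import *;print(where())"
```

```text
{'t': 17.77, 'tip': array([ -0.6666, 105.8574,  62.2534]), 'nose': array([  3.7489, -90.0769,  59.7533]), 'tilt': np.float64(-0.012756050187309187), 'yaw': np.float64(0.022531771440082865), 'f': array([ 0.8825, -5.2511, -1.8569]), 'm': array([-1.3477, -0.2827,  0.1206]), 'g': 77.59729027748108, 'op': 0.05184343772718652}
```

Scaled: -0.011 rad / 3.1416 = -0.0035.

>>> jog_arm(deltas=[[0.04,[0,0.0005,-0.0005],[0,-0.0019,-0.0019]],[0.04,[0,0.001,-0.0005],[0,-0.0019,-0.0035]],[0.04,[0,0.001,-0.0005],[0,-0.0019,-0.0035]]])

```text
time: 18.15
tool_pos: [0.5265, 0.1428, 0.0457]
tcp_rot: [-3.141, -0.006, 1.728]
wrist_force: [2.9, -8.8, -4.9]
opening: 0.052
grasp_force: 77.5
```

```bash
python3 -c "from go import *;print(where())"
```

```text
{'t': 18.15, 'tip': array([ -0.9833, 105.4217,  61.7889]), 'nose': array([  5.4712, -90.4685,  60.616 ]), 'tilt': np.float64(-0.005984162797561419), 'yaw': np.float64(0.03293764626290773), 'f': array([ 1.8181, -9.0927, -4.9408]), 'm': array([-1.9628, -0.4218, -0.142 ]), 'g': 77.51081943511963, 'op': 0.05197501327269444}
```

>>> jog_arm(deltas=[[0.04,[0,0.0005,0],[0,0,-0.0019]],[0.04,[0,0.001,0],[0,0,-0.0035]],[0.04,[0,0.001,0],[0,0,-0.0035]]])

```text
time: 18.52
tool_pos: [0.5275, 0.1429, 0.0457]
tcp_rot: [-3.141, -0.006, 1.739]
wrist_force: [3.1, -8.2, -5.0]
opening: 0.052
grasp_force: 77.5
```

```bash
python3 -c "from go import *;print(where())"
```

```text
{'t': 18.52, 'tip': array([ -1.0638, 105.3739,  61.7813]), 'nose': array([  7.5299, -90.4341,  60.61  ]), 'tilt': np.float64(-0.005976024427475136), 'yaw': np.float64(0.04386027476656206), 'f': array([ 2.057 , -8.4734, -4.9548]), 'm': array([-1.8062, -0.379 , -0.1506]), 'g': 77.51800060272217, 'op': 0.05198589507021457}
```

The plate contact vanished at nose x of about 5.5 to 7.5 (force back to the pure spring value), so the bore is there. Advancing.

Scaled: -0.002 rad / 3.1416 = -0.0006.

>>> jog_arm(deltas=[[0.04,[-0.0005,-0.0002,-0.0002],[0,-0.0006,0.0006]],[0.04,[-0.001,-0.0002,-0.0002],[0,-0.0006,0.0006]],[0.04,[-0.0015,-0.0002,-0.0002],[0,-0.0006,0.0006]],[0.04,[-0.0015,-0.0002,-0.0002],[0,-0.0006,0.0006]]])

```text
time: 19.02
tool_pos: [0.5275, 0.1415, 0.0459]
tcp_rot: [-3.141, -0.004, 1.737]
wrist_force: [2.7, -7.7, -4.6]
opening: 0.0519
grasp_force: 77.5
```

```bash
python3 -c "from go import *;print(where())"
```

```text
{'t': 19.02, 'tip': array([ -1.0354, 103.9885,  61.7888]), 'nose': array([  7.1645, -91.8383,  60.9848]), 'tilt': np.float64(-0.004102200950908408), 'yaw': np.float64(0.04184856340044825), 'f': array([ 1.6981, -7.9831, -4.6423]), 'm': array([-1.7322, -0.3803, -0.2112]), 'g': 77.51093029975891, 'op': 0.05191373780399921}
```

>>> jog_arm(deltas=[[0.04,[-0.0005,0,0],[0,0,0]],[0.04,[-0.001,0,0],[0,0,0]],[0.04,[-0.001,0,0],[0,0,0]]])

```text
time: 19.4
tool_pos: [0.5276, 0.1406, 0.0459]
tcp_rot: [-3.141, -0.004, 1.738]
wrist_force: [1.4, -6.2, -5.1]
opening: 0.0518
grasp_force: 77.5
```

```bash
python3 -c "from go import *;print(where())"
```

```text
{'t': 19.4, 'tip': array([ -1.081 , 103.1043,  61.7786]), 'nose': array([  7.1544, -92.7209,  60.9513]), 'tilt': np.float64(-0.0042212230552554075), 'yaw': np.float64(0.04202988198249694), 'f': array([ 0.6685, -6.2859, -5.1434]), 'm': array([-1.6192, -0.3576, -0.122 ]), 'g': 77.46191740036011, 'op': 0.05181336499672346}
```

Scaled: 0.003 rad / 3.1416 = 0.001.

>>> jog_arm(deltas=[[0.04,[-0.0005,-0.0003,0],[0,0,0.001]],[0.04,[-0.001,-0.0003,0],[0,0,0.001]],[0.04,[-0.0015,-0.0003,0],[0,0,0.001]],[0.04,[-0.0015,-0.0003,0],[0,0,0.001]]])

```text
time: 19.9
tool_pos: [0.5275, 0.1393, 0.0459]
tcp_rot: [-3.141, -0.004, 1.735]
wrist_force: [2.3, -5.0, -4.5]
opening: 0.0522
grasp_force: 77.5
```

```bash
python3 -c "from go import *;print(where())"
```

```text
{'t': 19.9, 'tip': array([ -1.0566, 101.7729,  61.7963]), 'nose': array([  6.6229, -94.0747,  60.9335]), 'tilt': np.float64(-0.0044022673669019685), 'yaw': np.float64(0.039191248801348895), 'f': array([ 1.7036, -5.2911, -4.4599]), 'm': array([-1.456 , -0.2104, -0.0621]), 'g': 77.45119214057922, 'op': 0.05216739743449419}
```

>>> jog_arm(deltas=[[0.04,[-0.0005,0,0],[0,0,0]],[0.04,[-0.001,0,0],[0,0,0]],[0.04,[-0.0015,0,0],[0,0,0]],[0.04,[-0.0015,0,0],[0,0,0]]])

```text
time: 20.4
tool_pos: [0.5278, 0.1379, 0.0458]
tcp_rot: [-3.141, -0.005, 1.735]
wrist_force: [2.4, -4.5, -4.6]
opening: 0.0521
grasp_force: 77.4
```

```bash
python3 -c "from go import *;print(where())"
```

```text
{'t': 20.4, 'tip': array([ -0.9995, 100.429 ,  61.7975]), 'nose': array([  6.7105, -95.4173,  60.913 ]), 'tilt': np.float64(-0.004512465372016994), 'yaw': np.float64(0.03934701431336957), 'f': array([ 1.8473, -4.7461, -4.5635]), 'm': array([-1.2818, -0.2168, -0.0825]), 'g': 77.43973731994629, 'op': 0.052135133769578276}
```

>>> jog_arm(deltas=[[0.04,[-0.0005,0,0],[0,0,0]],[0.04,[-0.001,0,0],[0,0,0]],[0.04,[-0.0015,0,0],[0,0,0]],[0.04,[-0.0015,0,0],[0,0,0]]])

```text
time: 20.9
tool_pos: [0.528, 0.1367, 0.0459]
tcp_rot: [-3.141, -0.005, 1.735]
wrist_force: [1.1, -4.3, -5.1]
opening: 0.0522
grasp_force: 77.4
```

```bash
python3 -c "from go import *;print(where())"
```

```text
{'t': 20.9, 'tip': array([-1.0025, 99.1237, 61.8509]), 'nose': array([  6.7566, -96.7203,  60.8971]), 'tilt': np.float64(-0.004866281734626778), 'yaw': np.float64(0.03959795413853761), 'f': array([ 0.5965, -4.4307, -5.0626]), 'm': array([-1.0655, -0.0425, -0.0771]), 'g': 77.38561749458313, 'op': 0.05215649033977219}
```

>>> jog_arm(deltas=[[0.04,[-0.0005,0,0],[0,0,0]],[0.04,[-0.001,0,0],[0,0,0]],[0.04,[-0.001,0,0],[0,0,0]]])

```text
time: 21.28
tool_pos: [0.528, 0.1365, 0.0459]
tcp_rot: [-3.141, -0.006, 1.736]
wrist_force: [-2.7, 4.7, -6.4]
opening: 0.0521
grasp_force: 77.4
```

```bash
python3 -c "from go import *;print(where())"
```

```text
{'t': 21.27, 'tip': array([-0.9868, 98.8998, 61.9953]), 'nose': array([  6.8717, -96.9393,  60.8582]), 'tilt': np.float64(-0.005801516048408172), 'yaw': np.float64(0.040105595121540286), 'f': array([-2.0799,  5.0247, -6.4489]), 'm': array([ 0.8655,  0.2772, -0.196 ]), 'g': 77.38341093063354, 'op': 0.052134014653314326}
```

Bottomed: force jumped from -4.4 to +5 N within 0.2 mm, so the nose is home. I'll relieve the pressure, release and retreat.

>>> jog_arm(deltas=[[0.052,[0.0005,0,0.0005],[0,0,0]],[0.054,[0.0005,0,0.001],[0,0,0]],[0.054,[0.0005,0,0.001],[0,0,0]],[0.06,[0.0005,0,0.001],[0,0,0]],[0.06,[0.0005,0,0.001],[0,0,0]],[0.07,[0.0005,0,0.001],[0,0,0]],[0.085,[0.0005,0,0.001],[0,0,0]],[0.085,[0.0005,0,0.001],[0,0,0]],[0.085,[0.0005,0,0.001],[0,0,0]],[0.085,[0.0005,0,0.001],[0,0,0]]], grip_force=20)

```text
time: 22.52
tool_pos: [0.5283, 0.1361, 0.045]
tcp_rot: [-3.141, -0.005, 1.735]
wrist_force: [-0.0, -0.1, 0.7]
opening: 0.0852
grasp_force: 0.0
```

```bash
python3 -c "from go import *;print(where())"
```

```text
{'t': 22.52, 'tip': array([-0.7259, 98.5651, 60.9942]), 'nose': array([  7.0027, -97.2801,  60.033 ]), 'tilt': np.float64(-0.004904099144995789), 'yaw': np.float64(0.039442033222583724), 'f': array([-0.046 , -0.0508,  0.6535]), 'm': array([-0.0001, -0.0243,  0.0173]), 'g': 0.0, 'op': 0.08516319802752467}
```

Lift clear, swing away from the top view, and check.

>>> jog_arm(deltas=[[0.085,[0,0,-0.03],[0,0,0]],[0.085,[0,0,-0.07],[0,0,0]],[0.085,[0,0,-0.12],[0,0,0]],[0.085,[0,0,-0.17],[0,0,0]],[0.085,[0.05,0,-0.2],[0,0,0]],[0.085,[0.1,0,-0.2],[0,0,0]],[0.085,[0.15,-0.03,-0.2],[0,0,0]],[0.085,[0.2,-0.07,-0.2],[0,0,0]],[0.085,[0.25,-0.1,-0.2],[0,0,0]],[0.085,[0.3,-0.13,-0.2],[0,0,0]],[0.085,[0.35,-0.16,-0.2],[0,0,0]],[0.085,[0.4,-0.2,-0.2],[0,0,0]],[0.085,[0.4,-0.2,-0.2],[0,0,0]],[0.085,[0.4,-0.2,-0.2],[0,0,0]]])

```text
time: 24.28
tool_pos: [0.266, 0.4968, 0.2469]
tcp_rot: [-3.142, -0.005, 1.735]
wrist_force: [1.1, -0.6, -0.3]
opening: 0.0847
grasp_force: 0.0
```

```bash
python3 - <<'E'
from go import *
I=[]
for c,(x0,x1,y0,y1) in (("side",(230,330,120,220)),("top",(145,245,150,250))):
    I.append(cv2.resize(ctrl.camera(c)[y0:y1,x0:x1],None,fx=4,fy=4,interpolation=cv2.INTER_CUBIC))
cv2.imwrite("pics/f.png",np.hstack(I)); print(where()["f"])
E
```

```text
[ 0.677   0.3988 -0.943 ]
```

View pics/f.png

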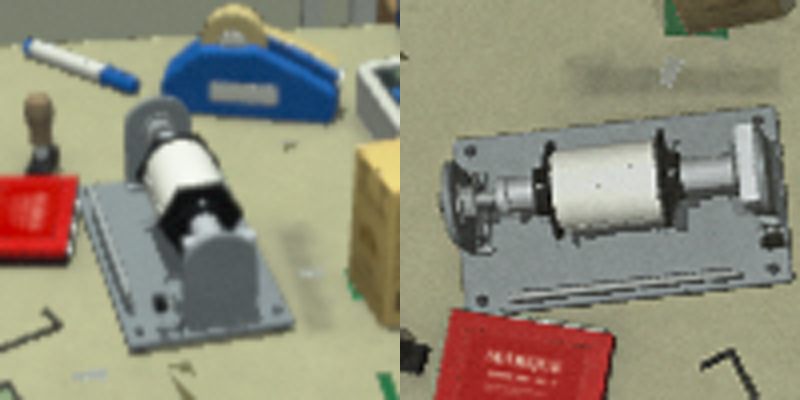

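The roll hangs level between both cups. In the top view the nose is in the plate at crop (740,175) and the pin in its cup at crop (485,195). The arm is well clear.

```bash
python3 -c "from cell import ctrl;print(ctrl.job_done())"
```

```text
the job is handed in; nothing more can be done
None
```

The label roll is loaded and hanging level between the two cups: pin in its cup, nose felt fully home in the plate's cup, arm clear, handed in at about 24 s. On the first approach the tube briefly rested on the -y upright with about 7 N before I lifted it off.

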